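# Complete a batch of end caps, drop it through the trap-door hopper and latch the gate

## Task

One frame's set of four square black end caps goes out together: put the cap that lies loose on the bench into the top of the gate hopper with the other three. Then pinch the two black tabs on the hopper's lever together to unlatch it and swing the lever right across, so that the trap door at the bottom drops all four caps into the wooden box below. Finally swing the lever all the way back to shut the trap door, and let go of the tabs so that they spring out and latch it.

Things in the scene. Friction and masses are not known exactly. Their poses are not given: they have to be found in the camera images.
- loose_cap_center (a point): The loose cap, on the bench to the right of the hopper: black plastic square tube end cap, 30 x 30 mm flange 5 mm thick below, 24 mm square plug above it, 19 mm high in all, 11 to 19 g. The point is its centre, 9.5 mm above its underside; its x and y run along its sides, z up. Take it across two opposite sides from above.
- cap_1_center (a point): One of the three caps already in the hopper on its shut trap door: black, 30 x 30 x 19 mm; the point is its centre, 9.5 mm above its underside.
- cap_2_center (a point): Second cap in the hopper, like cap_1.
- cap_3_center (a point): Third cap in the hopper, like cap_1.
- gate_hopper: Sheet-steel hopper on a stand of 30 mm square tube, fixed. Origin on the bench under the middle of the outlet; x points from its front (lever side, facing the robot) to its back, y to its left seen from the robot, z up. Feet reach x -80 to +135, y +-133, 30 mm high; two rear posts 260 mm high at x 90 to 120, y +-103 to +-133.
- hopper_mouth (a point): Centre of the hopper's open mouth, at rim height, 232 mm above the bench; axes as gate_hopper. The mouth is 128 mm (x) by 146 mm (y) inside; its walls slope in to a throat of 84 x 90 mm at height 187; the trap door's upper face is at 157 mm.
- lever_grip (a point): Middle of the lever's head, between the two black tabs; moves with the lever, 155 mm from gate_pivot. Shut, it stands 128 mm above the pivot and 87.5 mm to its left (+y), 283 mm above the bench. Tabs: plates 30 mm wide, 40 mm long, 6 mm thick, facing the hopper's front and back, outer faces 42 mm apart along gate_hopper's x (26 mm fully squeezed), free space round them.
- gate_pivot (a point): Point on the axis of the trap door's shaft, in the lever's plane: at gate_hopper x -112, y +50, z 155 mm. The shaft runs along gate_hopper's x. A dark notched locking plate (radius 86 mm round the shaft, 6 mm thick) stands with its face 27 mm behind the lever's middle plane.
- gate (a joint): Angle (rad) of trap door and lever, one rigid part: 0 shut, 1.2 fully open (stop). Shut, the lever leans 0.6 rad from upright to the left (+y of gate_hopper); opening takes its head over the top to 0.6 rad to the right, in the plane across the hopper's front, while the door, hinged at the left, drops. Unlatched it moves under about 1 N at the head and stays at either end.
- rear_tab (a joint): How far each of the two linked tabs is pressed in (m): 0 sprung out, 0.008 fully squeezed; both move equally. About 3 N on each at 0, 7 N at 0.008. Over about 0.0055 the tooth on the rear tab is out of the locking plate's notch and the lever is free. Let go elsewhere, the tooth rubs on the plate (tabs at about 0.005); with the lever home it springs into the notch: 0, latched.
- kit_box: Open wooden box under the outlet, loose: 160 (its x) x 110 (its y) x 55 mm, walls and floor 6 mm; origin at the centre of its underside, about 10 mm right of gate_hopper's origin, its x along the hopper's x. It is already in place.

How it is judged:
By the outcome, as a careful person would: the job done as asked, in the order asked, and still so for the second after the job is handed in, with the robot touching nothing.
It also fails if it takes over 58 s, if anything falls off the work surface, if the arm or the gripper's body presses on something with over 40 N, if the wrist force passes 120 N, or if a joint passes its speed limit or range.

## Robot

A 6-joint arm with a two-finger parallel gripper is mounted at the origin on a cart in front of the work surface, level with it; the furniture and walls round the work are solid. World frame = base frame: x ahead of the robot, y to its left, z up, the work surface at z = 0. Lengths are in m, angles in degrees, forces in N, time in s.
With the tool pointing down it reaches from about 0.25 to 0.725 m from the base axis. Payload 9.7 kg.
Tool frame: the origin (TCP) lies midway between the tips of the shut fingers; the grasp point (between the pads) lies bot.hold_point_z behind it (bot.hold_point_z is the distance from the TCP to the grasp point, in m); z points along the fingers, y is the line along which they close (so a half turn about z gives the same grasp; the last joint's range is limited). The gripper opens to 85 mm and grips with 20 to 120 N. Pads are 22 mm wide; open, the fingers measure 114 mm over their backs; the gripper's body (76 mm by 85 mm) begins 54 mm behind the grasp point. The pads swing forward as they close: fully open they stand 13 mm farther back than shut.
Start: joints at [72.135, 4.979, 10.078, 95.1, 0, 90], TCP at [0.169, 0.523, 0.231] pointing down, gripper open.
Joint ranges: [-179.16, 179.16], [-48.56, 103.87], [-65.8, 70.77], [-126.05, 130.52], [-82.76, 87.17], [-180, 180]. Speed limits (degrees/s): [127.2, 127.2, 147.25, 180, 180, 180].

## Interface

Orientations are given as [roll, pitch, yaw] about the fixed x, y, z axes, in that order (R = Rz(yaw) Ry(pitch) Rx(roll)).
In Python, from workcell import bot, camera, camera_model, ticket gives the robot as it stands.
- The arm moves only by the tool send_rows, never from a script. Its argument "targets" is text: rows parted by semicolons, each of 5 numbers parted by spaces: the shift along the tool's x, y, z in mm, then the turn about the tool's z in degrees, then the closure in counts, from 0 (fully open) to 255 (shut). A call has 1 to 20 rows; each row is the pose to reach, as a shift and turn from the pose commanded when the call began, along the tool's axes at that moment; what a row does not reach only later rows make up. A row lasts 1/8 s, in which the tool goes at most 62.5 mm and 10.7 degrees, less where a joint would pass 70% of its speed; a pose out of reach is approached as far as the arm can. A call with a gripper value outside its range is refused whole. The fingers move at their own pace and stop on an object; "newtons" is the grip in N (left out, the last holds). Time passes only in rows, so rows that repeat a pose let the fingers close. It gives the time, the measured TCP pose, the force, the opening and the grip force at its end, in the units of the state.
- bot.get_obs(): the state, without advancing time (a new reading comes with each control period).
- camera(name): name is "scene" or "top" or "wrist"; returns the picture (420x560x3 uint8, blue, green, red); there is no depth.
- camera_model(name): a dict with "K" (3x3 intrinsics, pixels), "dist_coeffs" ([k1, k2, p1, p2, k3] as OpenCV has them; the pictures are not rectified), "pose" (4x4, takes a point from camera to world coordinates); the wrist camera has in their place "T_tool_cam" (4x4, takes a point from camera to tool coordinates, whose origin is the TCP and whose axes are the flange's). Camera axes: x right, y down, z forward; pixel columns grow to the right and rows downward; lengths in m; the calibration is good to about 2 mm. A picture is of the moment at which its call begins: read the wrist's pose just before it. camera_model takes no time and is no camera call.
- ticket.job_done(): hands the job in; it is judged then, once.
The state is a dict: "time": time; "q": joint angles; "qd": joint speeds; "joint_efforts": joint torques, N m; "ee_pos": TCP position; "tcp_rot": TCP orientation; "wrist_force": force on the tool from outside, world axes, zero at the start; "torque": the same for the moment, N m; "opening": finger opening in m; "grasp_force": force on a finger pad.
Only numpy, scipy, OpenCV 4.12 (cv2) and the standard library are available. Lean on these libraries where they do the work, as an engineer would, in place of code of your own. Each camera call takes 0.05 s, during which the arm holds its last target. There are 200 camera calls.

## Working session

There is one attempt and no reset: what is moved stays moved. The work goes in short steps, Python scripts to look and compute and a tool call to move; the robot and the scene stay as the last step left them, time stands still between calls to the robot, and variables do not carry over. Pictures are saved under pics/ and viewed, at most 10 in all, crops included, and the job is handed in when it is done.

Besides the shell and the picture viewer there is one more tool, called after "Emit:" as name(argument=value, ...), one argument or row to a line, values as JSON. send_rows: Moves the arm, as the interface text tells. Its arguments: {"type":"object","properties":{"targets":{"type":"string"},"newtons":{"type":"number"}},"required":["targets"]}

```bash
mkdir -p pics; ls; python3 - <<'E'
from workcell import bot,camera,camera_model
import cv2,numpy as np
o=bot.get_obs();print(o['time'],o['ee_pos'],o['tcp_rot'],bot.hold_point_z,o['opening'])
a=camera('scene');b=camera('top');c=camera('wrist')
for n,i in zip('stw',(a,b,c)): cv2.imwrite(f'pics/{n}0.png',i)
for n in('scene','top','wrist'):
  m=camera_model(n);print({k:np.round(v,4).tolist() for k,v in m.items()})
E
```

```text
pics
0.0 [0.16866242 0.52325258 0.23055406] [-1.79921558e+02  5.91685024e-04  1.62132428e+02] 0.0187 0.0856845360289401
{'K': [[439.5298, 0.0, 282.3596], [0.0, 439.5298, 213.7713], [0.0, 0.0, 1.0]], 'dist_coeffs': [-0.1264, 0.0, 0.0, 0.0, 0.0], 'pose': [[0.8572, -0.1981, 0.4753, 0.1203], [-0.5149, -0.3397, 0.7871, -0.8126], [0.0056, -0.9194, -0.3932, 0.5597], [0.0, 0.0, 0.0, 1.0]]}
{'K': [[431.3929, 0.0, 279.6471], [0.0, 431.3929, 209.6549], [0.0, 0.0, 1.0]], 'dist_coeffs': [-0.0234, 0.0, 0.0, 0.0, 0.0], 'pose': [[-0.017, -0.9745, 0.2239, 0.376], [-0.9999, 0.0171, -0.0014, -0.0454], [-0.0025, -0.2239, -0.9746, 1.041], [0.0, 0.0, 0.0, 1.0]]}
{'K': [[300.9369, 0.0, 283.4972], [0.0, 300.9369, 207.8755], [0.0, 0.0, 1.0]], 'dist_coeffs': [-0.0392, 0.0, 0.0, 0.0, 0.0], 'T_tool_cam': [[-0.0003, -0.959, -0.2834, 0.0716], [1.0, -0.0004, 0.0002, -0.0005], [-0.0003, -0.2834, 0.959, -0.1422], [0.0, 0.0, 0.0, 1.0]]}
```

View pics/s0.png

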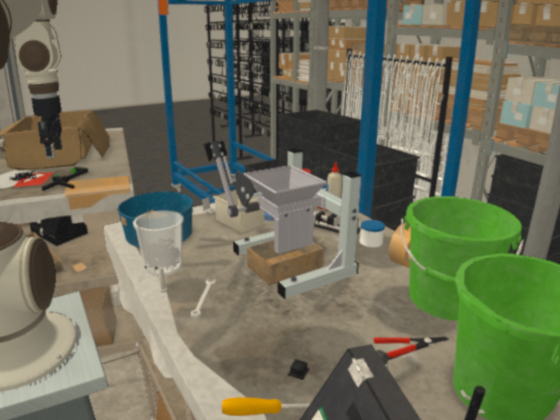

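View pics/t0.png

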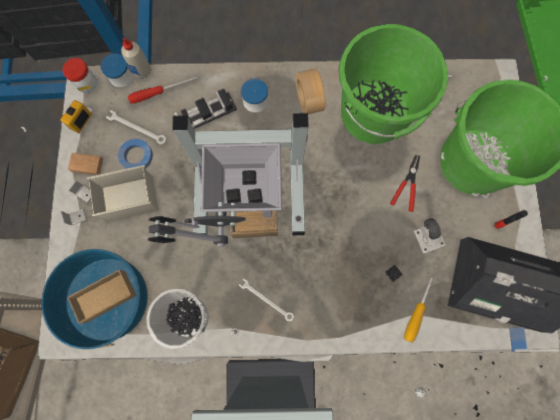

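The scene view shows the loose cap at about (299,369), the hopper at about (285,185) and the lever head at about (215,152). The top view shows the cap at about (394,273), the mouth at about (243,178) and the tabs at about (160,230). I'll enlarge the hopper, lever and cap.

```bash
cat > h.py <<'E'
import cv2,numpy as np
from workcell import bot,camera,camera_model
from scipy.spatial.transform import Rotation as R
def tool(o): 
    T=np.eye(4);T[:3,:3]=R.from_euler('xyz',o['tcp_rot'],degrees=True).as_matrix();T[:3,3]=o['ee_pos'];return T
def ray(name,px,o=None):
    m=camera_model(name);P=m['pose'] if o is None else tool(o)@m['T_tool_cam']
    P=np.array(P);u=cv2.undistortPoints(np.array(px,float).reshape(-1,1,2),np.array(m['K']),np.array(m['dist_coeffs'])).reshape(-1,2)
    d=np.c_[u,np.ones(len(u))]@P[:3,:3].T
    return P[:3,3],d/np.linalg.norm(d,axis=1)[:,None]
def onz(name,px,z,o=None):
    c,d=ray(name,px,o);return c+d*((z-c[2])/d[:,2])[:,None]
def tri(r1,r2):
    # r=(c,d) single
    A=np.zeros((3,3));b=np.zeros(3)
    for c,d in (r1,r2):
        M=np.eye(3)-np.outer(d,d);A+=M;b+=M@c
    p=np.linalg.solve(A,b);return p,[np.linalg.norm((np.eye(3)-np.outer(d,d))@(p-c)) for c,d in(r1,r2)]
def proj(name,p,o=None):
    m=camera_model(name);P=np.array(m['pose'] if o is None else tool(o)@m['T_tool_cam']);Q=np.linalg.inv(P)
    return cv2.projectPoints(np.array(p,float).reshape(-1,1,3),cv2.Rodrigues(Q[:3,:3])[0],Q[:3,3],np.array(m['K']),np.array(m['dist_coeffs']))[0].reshape(-1,2)
E
python3 - <<'E'
from h import *
t=cv2.imread('pics/t0.png');s=cv2.imread('pics/s0.png')
T=cv2.resize(t[110:250,140:310],None,fx=4,fy=4,interpolation=3)
cv2.imwrite('pics/tc.png',T)
S=cv2.resize(s[130:310,195:365],None,fx=3.3,fy=3.3,interpolation=3);cv2.imwrite('pics/sc.png',S)
for im,n,(x,y) in((t,'top',(394,273)),(s,'scene',(299,369))):
    g=im.max(2);w=25;m=(g[y-w:y+w,x-w:x+w]<62).astype(np.uint8)
    k,l,st,c=cv2.connectedComponentsWithStats(m)
    i=[j for j in range(1,k) if st[j,4]>30];print(n,[(c[j]+[x-w,y-w],st[j]) for j in i])
    for j in i:
        cc=c[j]+[x-w,y-w];print(onz(n,cc,.012))
        ct=cv2.findContours((l==j).astype(np.uint8),0,1)[0][0];print(cv2.minAreaRect(ct))
E
```

```text
top [(array([393.28571429, 272.86394558]), array([ 17,  17,  16,  16, 147], dtype=int32))]
[[ 0.45387128 -0.31363466  0.012     ]]
((24.30000114440918, 24.900001525878906), (12.20000171661377, 11.80000114440918), 53.13010025024414)
scene [(array([298.58426966, 369.20224719]), array([ 14,  16,  21,  19, 267], dtype=int32))]
[[ 0.45050629 -0.3239276   0.012     ]]
((25.112070083618164, 25.405176162719727), (16.807226181030273, 18.251598358154297), 23.198589324951172)
```

View pics/tc.png

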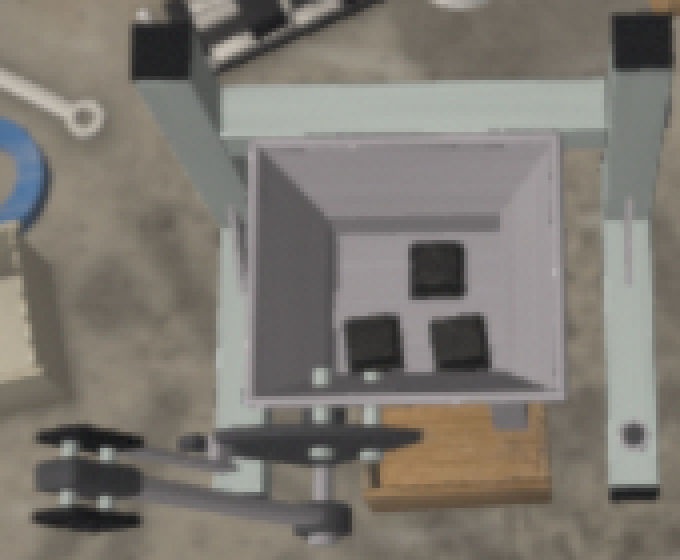

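View pics/sc.png

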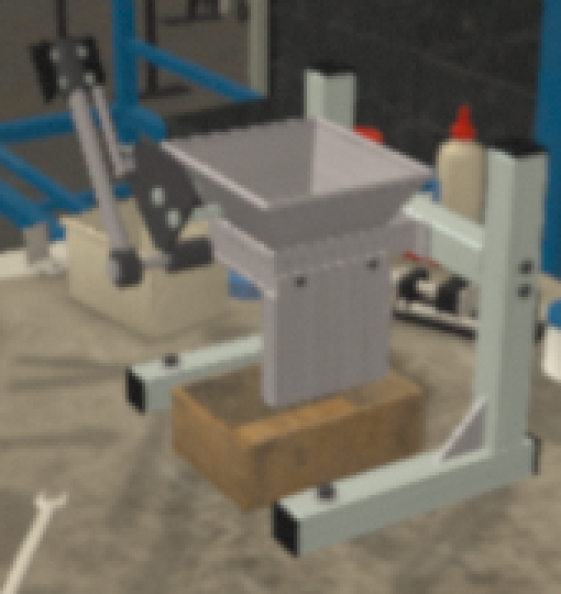

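The top crop shows the rim corners at (250,143), (557,138), (563,397) and (250,402) in 4x crop pixels. The three caps lie near the middle, the tabs are at (90,437) and (88,518), and the pivot is near (322,517). In the scene crop, the rim corners are (163,143), (312,118), (432,175) and (268,207), and the lever head is at about (67,68).

```bash
python3 - <<'E'
from h import *
tp=np.array([(250,143),(557,138),(563,397),(250,402)])/4-.375+[140,110]  # BL,BR,FR,FL
sp=(np.array([(163,143),(312,118),(432,175),(268,207)])+.5)/3.3-.5+[195,130] # FL? 
print('rim top',onz('top',tp,.232).round(4).tolist())
print('rim scene',onz('scene',sp,.232).round(4).tolist())
T=onz('top',tp,.232);S=onz('scene',sp,.232)
for n,P in(('t',T),('s',S)):
    print(n,P.mean(0),[np.linalg.norm(P[i]-P[i-1]).round(4) for i in range(4)])
e=(T[0]-T[1]+T[3]-T[2]);yaw=np.arctan2(-e[0],e[1]);print('yaw y-edge',np.degrees(yaw))
f=(T[0]-T[3]+T[1]-T[2]);print('yaw x-edge',np.degrees(np.arctan2(f[1],f[0])))
def tr(a,b):return tri((ray('top',[a])[0],ray('top',[a])[1][0]),(ray('scene',[b])[0],ray('scene',[b])[1][0]))
print('center tri',tr(tp.mean(0),sp.mean(0)))
# scene order FL,BL,BR,FR -> match
for i,j in((0,1),(1,2),(2,3),(3,0)): print(tr(tp[i],sp[j]))
hd=tr(np.array([88,478])/4-.375+[140,110],np.array([67,68.])/3.3-.35+[195,130]);print('head',hd)
c=T.mean(0);
for yw in (yaw,):
    Rz=R.from_euler('z',yw).as_matrix()
    for n,p in dict(head=(-.112,.1375,.283),piv=(-.112,.05,.155),headopen=(-.112,-.0375,.283)).items(): 
        w=np.array([c[0],c[1],0])+Rz@np.array(p);print(n,w.round(4),np.hypot(w[0],w[1]).round(3),(proj('top',w)-[140,110])*4,(proj('scene',w)-[195,130])*3.3)
E
```

```text
rim top [[0.6961, 0.106, 0.232], [0.696, -0.0473, 0.232], [0.5633, -0.0479, 0.232], [0.5635, 0.1028, 0.232]]
rim scene [[0.5656, 0.1057, 0.232], [0.6936, 0.1044, 0.232], [0.6944, -0.0517, 0.232], [0.5643, -0.0498, 0.232]]
t [0.62973121 0.02838907 0.232     ] [np.float64(0.1327), np.float64(0.1532), np.float64(0.1326), np.float64(0.1507)]
s [0.62948432 0.02712757 0.232     ] [np.float64(0.1555), np.float64(0.128), np.float64(0.156), np.float64(0.1301)]
yaw y-edge -0.06948021557355576
yaw x-edge 0.8350154195224665
center tri (array([0.63006072, 0.02818569, 0.22965544]), [np.float64(0.0008519338316413917), np.float64(0.0008519338316411491)])
(array([0.69569175, 0.10637813, 0.23135106]), [np.float64(0.000742872768325568), np.float64(0.0007428727683256465)])
(array([ 0.69708674, -0.04745483,  0.23012775]), [np.float64(0.0004185359240627006), np.float64(0.0004185359240630485)])
(array([ 0.56427414, -0.04830776,  0.23132092]), [np.float64(0.0008494916427915569), np.float64(0.0008494916427914353)])
(array([0.56360805, 0.10242969, 0.23316014]), [np.float64(0.00040138086218258174), np.float64(0.0004013808621825436)])
head (array([0.51798134, 0.16581402, 0.28145263]), [np.float64(0.0003943696811347119), np.float64(0.0003943696811346612)])
head [0.5179 0.166  0.283 ] 0.544 [[ 84.76072812 476.89416301]] [[66.05835404 64.70491128]]
piv [0.5178 0.0785 0.155 ] 0.524 [[319.5112146  518.59483069]] [[122.25188275 263.51294579]]
headopen [ 0.5177 -0.009   0.283 ] 0.518 [[475.91936029 470.78080418]] [[172.13588192 125.03480867]]
```

The hopper is at yaw ≈ 0 with its origin at (0.630, 0.028). The rim triangulates to 0.230–0.233 m high. The lever head triangulates to (0.518, 0.166, 0.281), which agrees with the given geometry. Next I move over the loose cap.

Emit:
send_rows(
  targets="-526 -716 0 125 0;-526 -716 0 125 0;-526 -716 0 125 0;-526 -716 0 125 0;-526 -716 0 125 0;-526 -716 0 125 0;-526 -716 0 125 0;-526 -716 0 125 0;-526 -716 0 125 0;-526 -716 0 125 0;-526 -716 0 125 0;-526 -716 0 125 0;-526 -716 0 125 0;-526 -716 0 125 0;-526 -716 0 125 0;-526 -716 0 125 0;-526 -716 0 125 0;-526 -716 100 125 0;-526 -716 100 125 0;-526 -716 100 125 0",
)

```text
time: 2.65
ee_pos: [0.4484, -0.3172, 0.1295]
tcp_rot: [-179.8, 0.1, 37.2]
wrist_force: [0.0, -0.3, 0.4]
opening: 0.0854
grasp_force: 0.0
```

```bash
python3 - <<'E'
from h import *
o=bot.get_obs();w=camera('wrist');cv2.imwrite('pics/w1.png',w)
print(o['time'],o['ee_pos'],o['tcp_rot'],o['q'])
print(proj('wrist',[[.4539,-.3136,.012],[.4505,-.3239,.012]],o))
E
```

```text
2.65 [ 0.44842909 -0.31719424  0.12947754] [-1.79780171e+02  6.38701378e-02  3.72211009e+01] [-3.52762004e+01  4.27613604e+00 -1.92554329e+00  8.40271812e+01
  5.20091780e-03  1.07502811e+02]
[[283.86064973 195.59241636]
 [290.71234004 205.26901088]]
```

View pics/w1.png

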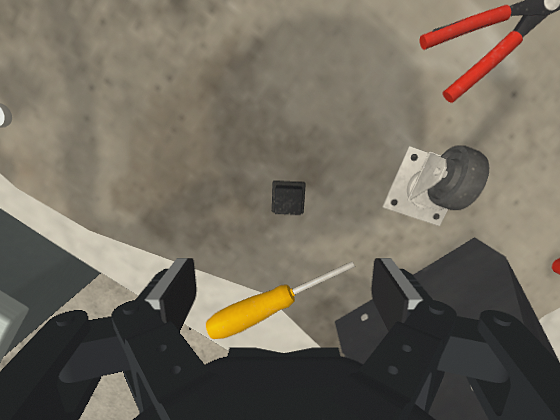

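The wrist view shows the cap at about (289,197), almost square to the fingers. The screwdriver's blade lies near it and the tabs of the fingers are clear.

```bash
python3 - <<'E'
from h import *
o=bot.get_obs();w=cv2.imread('pics/w1.png');x0,y0=255,165
m=(w[y0:y0+65,x0:x0+65].max(2)<60).astype(np.uint8);k,l,st,c=cv2.connectedComponentsWithStats(m)
j=1+st[1:,4].argmax();print(st[j],c[j]+[x0,y0]);ct=max(cv2.findContours((l==j).astype(np.uint8),0,1)[0],key=len)
r=cv2.minAreaRect(ct);print(r)
b=cv2.boxPoints(r)+[x0,y0];print(onz('wrist',b,.005,o).round(4))
p=c[j]+[x0,y0];q=onz('wrist',[p],.010,o)[0];print('w@.01',q)
rt=ray('top',[[393.29,272.86]]);rs=ray('scene',[[298.6,369.2]]);rw=ray('wrist',[p],o)
f=lambda r:(r[0],r[1][0])
print('w-top',tri(f(rw),f(rt)));print('w-scene',tri(f(rw),f(rs)))
d=tool(o)[:3,:3].T@(q-o['ee_pos']);print('tool shift mm',d*1000)
E
```

```text
[ 17  16  33  34 959] [288.56725756 196.97393118]
((32.812217712402344, 32.443443298339844), (32.391868591308594, 32.391868591308594), 2.726311206817627)
[[ 0.4327 -0.3165  0.005 ]
 [ 0.4583 -0.2993  0.005 ]
 [ 0.4749 -0.3236  0.005 ]
 [ 0.4498 -0.3416  0.005 ]]
w@.01 [ 0.45584874 -0.31956594  0.01      ]
w-top (array([ 0.45429094, -0.3195083 , -0.002223  ]), [np.float64(0.002200727027704533), np.float64(0.0022007270277045383)])
w-scene (array([ 0.45448394, -0.31963407,  0.00654912]), [np.float64(0.0008662863539434144), np.float64(0.0008662863539433143)])
tool shift mm [  4.25816778   5.16563459 121.92619782]
```

The cap is at (0.455, -0.3195) with yaw 34°, and it triangulates to bench level. I'll grip its plug with the tips above the flange.

Emit:
send_rows(
  targets="4 5 0 3 0;4 5 55 3 0;4 5 90 3 0;4 5 110 3 0;4 5 122 3 0;4 5 122 3 0;4 5 122 3 255;4 5 122 3 255;4 5 122 3 255;4 5 122 3 255;4 5 122 3 255;4 5 122 3 255;4 5 122 3 255;4 5 122 3 255",
  newtons=30,
)

```text
time: 4.45
ee_pos: [0.4562, -0.3211, 0.0098]
tcp_rot: [180.0, -0.0, 34.1]
wrist_force: [-0.3, -0.0, 6.3]
opening: 0.0231
grasp_force: 30.2
```

The plug is gripped: opening 23 mm, 30 N. Next I lift and carry it over the mouth.

Emit:
send_rows(
  targets="0 0 -60 0 255;0 0 -120 0 255;0 0 -180 0 255;0 0 -240 0 255;0 0 -290 0 255;347 -201 -290 -56 255;347 -201 -290 -56 255;347 -201 -290 -56 255;347 -201 -290 -56 255;347 -201 -290 -56 255;347 -201 -290 -56 255;347 -201 -290 -56 255;347 -201 -290 -56 255;347 -201 -290 -56 255;347 -201 -290 -56 255",
)

```text
time: 6.32
ee_pos: [0.63, 0.039, 0.2996]
tcp_rot: [180.0, 0.0, 90.1]
wrist_force: [0.2, -0.5, -0.4]
opening: 0.0229
grasp_force: 29.7
```

```bash
python3 - <<'E'
from h import *
o=bot.get_obs();print(o['time'],o['ee_pos'],o['tcp_rot'],o['opening'])
a=np.array([(437,270),(373,345),(460,345),(370,268)])/4-.375+[140,110]
print(onz('top',a,.172).round(4))
w=camera('wrist');cv2.imwrite('pics/w2.png',w)
E
```

```text
6.325 [0.63001288 0.03896078 0.29962901] [1.79983049e+02 5.96148333e-03 9.00516011e+01] 0.02287281829274812
[[0.647  0.017  0.172 ]
 [0.6068 0.0503 0.172 ]
 [0.606  0.005  0.172 ]
 [0.6487 0.0522 0.172 ]]
```

View pics/w2.png

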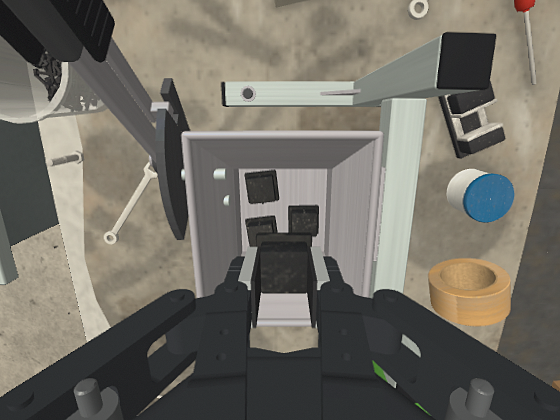

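The held cap is upright in the fingers. The free cell in the hopper (image upper right, about (303,185)) is at about (0.648, 0.053), and I'll release just above the other caps.

Emit:
send_rows(
  targets="14 15 0 0 255;14 15 40 0 255;14 15 80 0 255;14 15 97 0 255;14 15 97 0 255;14 15 97 0 255;14 15 97 0 150;14 15 97 0 150;14 15 97 0 150;14 15 97 0 150;14 15 97 0 150;14 15 60 0 150;14 15 0 0 150;14 15 -40 0 100;14 15 -40 0 100",
)

```text
time: 8.25
ee_pos: [0.646, 0.0543, 0.3431]
tcp_rot: [179.6, -0.0, 90.1]
wrist_force: [1.0, -0.4, -0.6]
opening: 0.0521
grasp_force: 0.0
```

```bash
python3 - <<'E'
from h import *
o=bot.get_obs();print(o['time'],o['ee_pos'],o['opening'],o['wrist_force'])
w=camera('wrist');t=camera('top');cv2.imwrite('pics/w3.png',np.hstack([w[60:340,120:460],cv2.resize(t[110:250,140:310],None,fx=2,fy=2)]))
E
```

```text
8.25 [0.64597108 0.05425843 0.34309674] 0.05207990573081703 [ 1.03512219 -0.37712009 -0.5565387 ]
```

View pics/w3.png

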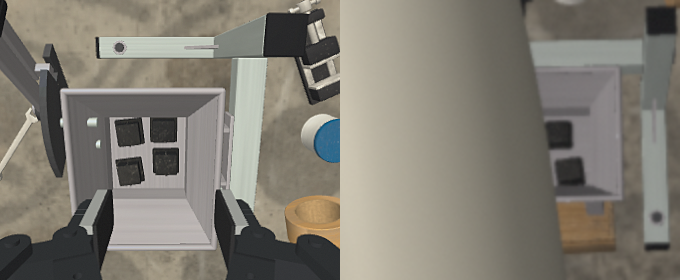

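The wrist view shows all four caps flat in the hopper, at about (128,132), (164,130), (130,172) and (166,161) in the crop. Now I go to the lever tabs.

Emit:
send_rows(
  targets="113 -127 0 0 60;113 -127 0 0 60;113 -127 0 0 60;113 -127 0 0 60;113 -127 0 0 60;113 -127 30 0 60;113 -127 55 0 60;113 -127 76 0 60;113 -127 76 0 60;113 -127 76 0 60",
)

```text
time: 9.6
ee_pos: [0.5185, 0.1664, 0.2636]
tcp_rot: [-180.0, 0.0, 90.1]
wrist_force: [1.3, -0.8, 0.3]
opening: 0.0653
grasp_force: 0.0
```

```bash
python3 - <<'E'
from h import *
o=bot.get_obs();print(o['time'],o['ee_pos'],o['opening'],o['wrist_force'])
w=camera('wrist');s=camera('scene');cv2.imwrite('pics/w4.png',np.hstack([w[60:420,100:460],cv2.resize(s[110:230,175:295],(360,360))]))
E
```

```text
9.6 [0.51854803 0.16639818 0.26363391] 0.06529511279511983 [ 1.30367503 -0.8087459   0.29877183]
```

View pics/w4.png

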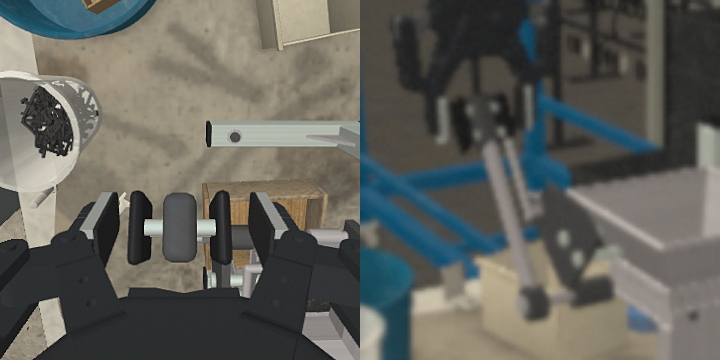

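The tabs at (140,228) and (222,228) sit midway between the pads, with space on both sides. I'll squeeze.

Emit:
send_rows(
  targets="0 0 0 0 255;0 0 0 0 255;0 0 0 0 255;0 0 0 0 255;0 0 0 0 255;0 0 0 0 255",
  newtons=25,
)

```text
time: 10.45
ee_pos: [0.5168, 0.167, 0.2644]
tcp_rot: [-179.9, -0.0, 90.1]
wrist_force: [-8.3, -0.7, 7.1]
opening: 0.0251
grasp_force: 27.2
```

Fully squeezed at 25 mm. I'll swing the lever along its arc, 1 mm nearer the front to ease the side force.

Emit:
send_rows(
  targets="-10 -1 -6 0 255;-20 -1 -12 0 255;-31 -1 -16 0 255;-42 -1 -20 0 255;-53 -1 -23 0 255;-64 -1 -25 0 255;-76 -1 -27 0 255;-88 -1 -27 0 255;-99 -1 -27 0 255;-111 -1 -25 0 255;-122 -1 -23 0 255;-133 -1 -20 0 255;-144 -1 -16 0 255;-155 -1 -12 0 255;-165 -1 -6 0 255;-175 -1 0 0 255;-178 -1 2 0 255;-178 -1 2 0 255",
)

```text
time: 12.7
ee_pos: [0.5172, -0.0126, 0.2616]
tcp_rot: [180.0, 0.1, 90.1]
wrist_force: [-4.2, -4.2, 6.6]
opening: 0.0245
grasp_force: 26.0
```

```bash
python3 - <<'E'
from h import *
o=bot.get_obs();print(o['time'],o['ee_pos'],o['opening'],o['wrist_force'])
s=camera('scene');t=camera('top');cv2.imwrite('pics/s5.png',np.hstack([cv2.resize(s[110:310,195:375],None,fx=2.2,fy=2.2),cv2.resize(t[110:260,170:310],None,fx=2.8,fy=2.9333)]))
E
```

```text
12.7 [ 0.51718492 -0.01258758  0.26162597] 0.024493057495328888 [-4.17305049 -4.17748307  6.6005815 ]
```

View pics/s5.png

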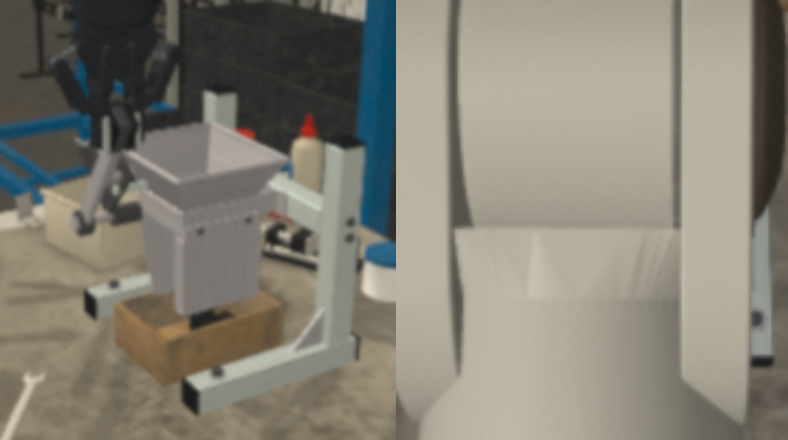

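The scene shows the lever fully over and the door hanging, with dark caps in the box at about (210,318) in the left panel. I'll wait briefly, then swing back home with a small overshoot.

Emit:
send_rows(
  targets="0 0 0 0 255;0 0 0 0 255;0 0 0 0 255;0 0 0 0 255;0 0 0 0 255;0 0 0 0 255",
)

```text
time: 13.55
ee_pos: [0.5172, -0.0125, 0.2617]
tcp_rot: [180.0, 0.1, 90.1]
wrist_force: [-5.2, -4.3, 6.4]
opening: 0.0245
grasp_force: 25.9
```

Emit:
send_rows(
  targets="3 0 -2 0 255;13 0 -8 0 255;23 0 -14 0 255;34 0 -18 0 255;45 0 -22 0 255;56 0 -25 0 255;67 0 -27 0 255;79 0 -29 0 255;90 0 -29 0 255;102 0 -29 0 255;114 0 -27 0 255;125 0 -25 0 255;136 0 -22 0 255;147 0 -18 0 255;158 0 -14 0 255;168 0 -8 0 255;178 0 -2 0 255;182 0 1 0 255;182 0 1 0 255;182 0 1 0 255",
)

```text
time: 16.05
ee_pos: [0.5169, 0.1684, 0.2628]
tcp_rot: [179.8, 0.3, 90.0]
wrist_force: [-6.0, -23.0, 11.7]
opening: 0.0243
grasp_force: 26.8
```

Pressing against the stop. Now I let the tabs spring out, rise, and look into the hopper and box.

Emit:
send_rows(
  targets="-2 0 0 0 255;-2 0 0 0 60;-2 0 0 0 60;-2 0 0 0 60;-2 0 0 0 60;-2 0 0 0 60;-2 0 -40 0 60;-2 0 -80 0 60;-2 0 -80 0 60;-116 129 -80 0 60;-116 129 -80 0 60;-116 129 -80 0 60;-116 129 -80 0 60;-116 129 -80 0 60;-116 129 -80 0 60",
)

```text
time: 17.92
ee_pos: [0.6456, 0.056, 0.341]
tcp_rot: [179.9, -0.0, 90.2]
wrist_force: [-0.2, 0.1, 0.7]
opening: 0.0651
grasp_force: 0.0
```

```bash
python3 - <<'E'
from h import *
o=bot.get_obs();print(o['time'],o['ee_pos'],o['opening'],o['wrist_force'])
s=camera('scene');w=camera('wrist')
cv2.imwrite('pics/w6.png',np.hstack([w[0:400,80:460],cv2.resize(s[125:325,190:380],(400,400))]))
E
```

```text
17.925 [0.64559926 0.05604003 0.34103865] 0.06505862146796275 [-0.1664445   0.14499183  0.66004988]
```

View pics/w6.png

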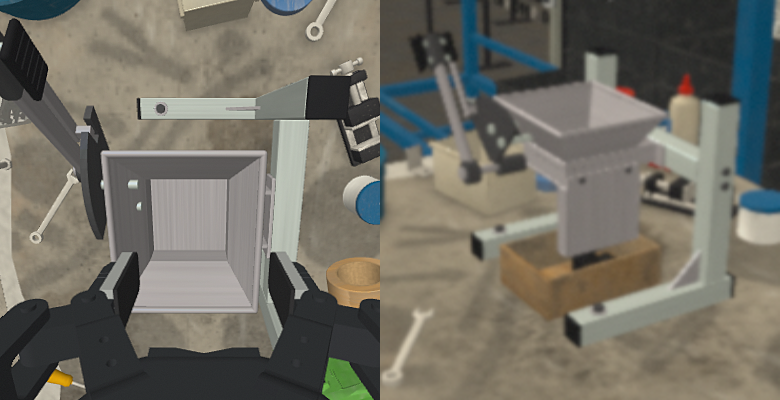

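The hopper is empty, the door is shut, the lever is home and there are caps in the box. I'll check the latch numerically by comparing the lever head with the first scene picture.

```bash
python3 - <<'E'
from h import *
a=cv2.imread('pics/s0.png');b=camera('scene')
p=proj('scene',[[.518,.166,.283],[.518,.122,.219]]).round().astype(int);print(p)
for n,(x,y) in zip(('head','arm'),p):
    A=a[y-13:y+14,x-13:x+14];B=b[y-13:y+14,x-13:x+14];d=cv2.absdiff(A,B).max(2)
    c=cv2.matchTemplate(b[y-19:y+20,x-19:x+20],A,cv2.TM_CCOEFF_NORMED);print(n,d.mean(),(d>30).sum(),np.unravel_index(c.argmax(),c.shape),c.max())
d=cv2.absdiff(a,b).max(2)[175:400,200:360]>40
k,l,st,c=cv2.connectedComponentsWithStats(d.astype(np.uint8))
for s,cc in zip(st[1:],c[1:]):
    if s[4]>8: print(s,cc+[200,175])
E
```

```text
[[215 150]
 [224 179]]
head 2.347050754458162 0 (np.int64(6), np.int64(6)) 0.9964526
arm 2.1728395061728394 0 (np.int64(6), np.int64(6)) 0.9985747
[ 81  76  21   9 119] [289.43697479 254.49579832]
[ 88 185  21  20 278] [298.32014388 369.33453237]
[ 24 222  41   3  80] [242.2625 398.275 ]
```

```bash
python3 -c "
from workcell import ticket
print(ticket.job_done())"
```

```text
the job is handed in; nothing more can be done
None
```

I put the loose cap in with the other three, dropped all four through the trap door, swung the lever home and released the tabs. The hopper is empty and the lever head matches its first, latched picture, but the cameras saw only part of the box, so I could not count all four caps in it.

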